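# Pack the stamping drums away in their spindle tin

### The arm

A 7-joint arm with a two-finger parallel gripper is mounted at the origin on the work surface. World frame = base frame: x ahead of the robot, y to its left, z up, the work surface at z = 0. Lengths are in m, angles in rad, forces in N, time in s.
With the tool pointing down it reaches from about 0.425 to 0.875 m from the base axis. Payload 9.9 kg.
Tool frame: the origin (TCP) lies midway between the tips of the shut fingers; the grasp point (between the pads) lies 19 mm behind it; x points along the fingers, z is the direction in which the jaws open and shut, and the axes are right-handed (so a half turn about x gives the same grasp; the last joint's range is limited). The gripper opens to 85 mm and grips with 20 to 120 N. Pads are 22 mm wide; open, the fingers measure 114 mm over their backs; the gripper's body (76 mm by 85 mm) begins 54 mm behind the grasp point. The pads swing forward as they close: fully open they stand 13 mm farther back than shut.
Start: joints at [1.053, 0.576, 0.025, 1.437, -0.015, 1.129, -0.057], TCP at [0.284, -0.612, 0.231] pointing down, gripper open.
Joint ranges: [-2.76, 2.76], [-0.34, 2.15], [-1.52, 1.57], [0.19, 2.46], [-1.09, 4.23], [0.17, 1.99], [-2.82, 2.82]. Speed limits (rad/s): [2.22, 2.22, 3.01, 3.01, 3.14, 3.14, 3.14].

### API

Orientations are given as a unit quaternion [w, x, y, z].
In Python, from rig import ctrl gives the robot as it stands. The module is installed in compiled form; this text tells all that it offers.
- The arm moves only by the tool play_rows, never from a script. Its argument "steps" is a list of rows, each a list of 3 entries, a list of its own where there are three numbers: the shift along the tool's x, y, z in m, then the turn, a rotation vector about the tool's x, y, z in rad, then the finger opening in m, from 0 to 0.0854. A call has 1 to 10 rows; each row is the pose to reach, as a shift and turn from the pose commanded when the call began, along the tool's axes at that moment; what a row does not reach only later rows make up. A row lasts 1/12 s, in which the tool goes at most 41.7 mm and 7.16 degrees, less where a joint would pass 70% of its speed; a pose out of reach is approached as far as the arm can. A call with a gripper value outside its range is refused whole. The fingers move at their own pace and stop on an object; "grip_force" is the grip in N (left out, the last holds). Time passes only in rows, so rows that repeat a pose let the fingers close. It gives the time, the measured TCP pose, the force and the opening at its end, in the units of the state.
- ctrl.observe(): the state, without advancing time (a new reading comes with each control period).
- ctrl.read_camera(name): name is "scene" or "side" or "wrist"; returns the picture (420x560x3 uint8, red, green, blue); there is no depth.
- ctrl.calibration(name): a dict with "camera_matrix" (3x3 intrinsics, pixels), "D" ([k1, k2, p1, p2, k3] as OpenCV has them; the pictures are not rectified), "T" (4x4, takes a point from camera to world coordinates); the wrist camera has in their place "mount" (4x4, takes a point from camera to tool coordinates, whose origin is the TCP and whose axes are the tool frame's). Camera axes: x right, y up, looking along -z (the intrinsics and any distortion apply to the point x, -y, -z); pixel columns grow to the right and rows downward; lengths in m; the calibration is good to about 2 mm. A picture is of the moment at which its call begins: read the wrist's pose just before it. calibration takes no time and is no camera call.
- ctrl.hand_in(): hands the job in, once; it reports no verdict.
Trained networks look in the newest picture that a camera, given by its name, has taken for a name from the list of things; names that differ only in an ending like _2 or _b are one class to them, and where a whole thing is asked for, a point or a joint stands for the part that bears it (a point fixed in the world has none). Each returns a list of dicts, best first, with "score" (0 to 1); they miss things now and then, are a little off and sometimes report something else, mostly with a low value. They report only what shows in the picture. A call takes as long as a camera call.
- ctrl.spot_in(camera, thing): "xy" ([column, row] as shares, 0 to 1, of the picture: columns of its width, rows of its height, amid what is visible of it).
- ctrl.trace(camera, thing): "mask" (420x560 bool, what is visible of it) and "xy" ([column, row] as shares, 0 to 1, of the picture: columns of its width, rows of its height, amid what is visible of it).
- ctrl.pinpoint(camera, thing): "xy" ([column, row] as shares, 0 to 1, of the picture: columns of its width, rows of its height: a listed point, or the origin of a listed thing).
The state is a dict: "time": time; "q": joint angles; "qd": joint speeds; "joint_efforts": joint torques, N m; "tool_pos": TCP position; "eef_rot": TCP orientation; "force": force on the tool from outside, world axes, zero at the start; "ft_torque": the same for the moment, N m; "gripper_width": finger opening in m.
Only numpy, scipy, OpenCV 4.12 (cv2) and the standard library are available. Lean on these libraries where they do the work, as an engineer would, in place of code of your own. Each camera call takes 0.05 s, during which the arm holds its last target. There are 200 camera calls.

### The job

Pack away the stamping drums: push every wooden drum on the table down onto a splined spindle of its own in the round tin, rocking it until the teeth mesh and it drops fully home on the spindle's collar. Once all the drums are home, put the loose lid on the tin and press it down until it sits level on the rim all round, then let go. Leave the paint bottle, the jar and the pliers alone.

Things in the scene. Friction and masses are not known exactly. Their poses are not given: they have to be found in the camera images.
- tin: a round open aluminium tin, fixed to the table, 262 mm outside diameter, 80 mm tall, wall 3 mm, origin at the centre of its underside, z up. Four splined spindles stand in it 70 mm from its axis, 90 degrees apart. Just under the rim, between the spindles, four sprung rubber buttons reach 8.5 mm in from the wall and grip the lid's plug: they give way to a push of some 10 N on the lid
- spindle0_foot (a point): a splined spindle in the tin: point on its upright axis at the top of the collar that a drum rests on when home (13 mm above the tin's underside; the drum's centre is then 25 mm above this point). Six steel teeth (5 mm wide, 32 mm over the tips, every 60 degrees) rise 32 mm above this point; over them a round pilot 23 mm thick with a coned tip ends 47 mm above this point
- spindle1_foot (a point): a spindle as spindle0. A drum slips freely over the pilot, rests on the tooth ends while unmeshed, and drops 30 mm further once meshed (play about 5 degrees either way). All four spindles turn only very stiffly (0.5 N m) and stand at a different angle at each start, not given: find it by rocking the drum up to 30 degrees either way under a light push
- spindle2_foot (a point): a spindle as spindle0 and spindle1; point on its axis at the top of its collar
- spindle3_foot (a point): a splined spindle in the tin: point on its upright axis at the top of the collar that a drum rests on when home (13 mm above the tin's underside; the drum's centre is then 25 mm above this point). Six steel teeth (5 mm wide, 32 mm over the tips, every 60 degrees) rise 32 mm above this point; over them a round pilot 23 mm thick with a coned tip ends 47 mm above this point
- drumA_mid (a point): a six-sided wooden stamping drum standing upright, 60 mm across opposite faces, 69 mm across corners, 50 mm tall, 160 g, alike top and bottom, with a splined bore right through it. The point is its centre, half-way up, 25 mm above its underside; z is the bore axis, x points square out of one face. Three or four of the identical drums are present, the rest absent
- drumB_mid (a point): a drum as drumA. Its steel bore is 34 mm across with six straight teeth 5.5 mm wide, set back 2 mm from both ends, reaching in to 12.5 mm from the axis, one tooth behind the middle of each face (so teeth and faces lie at 0, 60, 120.. degrees from its x). The point is its centre, half-way up
- drumC_mid (a point): a drum as drumA and drumB; the point is its centre, half-way up
- drumD_mid (a point): another such drum; the point is its centre, half-way up
- lid_knob (a point): centre of the knob (40 mm diameter, top 12 mm higher) of the loose round lid, z up. Lid: 272 mm across, 250 g, flange underside 25 mm below this point, under it a tapered plug 14 mm deep (249 to 234 mm across) for the tin's 256 mm mouth. On the table this point is 39 mm up; seated on the tin it is 105 mm above the tin's underside; laid on unpressed, about 4 mm higher
- paint: a bystander: closed paint bottle, 48 mm diameter, 120 mm tall, origin under its centre
- jar: a bystander: closed glass jar with a steel cap, 68 mm across, 85 mm tall, origin under its centre
- pliers: a bystander: pliers with red handles lying flat, 170 mm long, origin at the pivot on the table

How it is judged:
On the way, in this order (a step that is already met when the one before it is completed fails the run):
1. every drum present is fully home on a spindle of its own ((horizontal distance between drumA_mid and spindle0_foot below 0.005 m or horizontal distance between drumA_mid and spindle1_foot below 0.005 m or horizontal distance between drumA_mid and spindle2_foot below 0.005 m or horizontal distance between drumA_mid and spindle3_foot below 0.005 m) and z of each of drumA_mid, drumB_mid, drumC_mid, drumD_mid in the frame of tin below 0.042 m and angle between each of drumA_mid, drumB_mid, drumC_mid, drumD_mid's own z axis and vertical below 0.06 rad and (horizontal distance between drumB_mid and spindle0_foot below 0.005 m or horizontal distance between drumB_mid and spindle1_foot below 0.005 m or horizontal distance between drumB_mid and spindle2_foot below 0.005 m or horizontal distance between drumB_mid and spindle3_foot below 0.005 m) and (horizontal distance between drumC_mid and spindle0_foot below 0.005 m or horizontal distance between drumC_mid and spindle1_foot below 0.005 m or horizontal distance between drumC_mid and spindle2_foot below 0.005 m or horizontal distance between drumC_mid and spindle3_foot below 0.005 m) and (horizontal distance between drumD_mid and spindle0_foot below 0.005 m or horizontal distance between drumD_mid and spindle1_foot below 0.005 m or horizontal distance between drumD_mid and spindle2_foot below 0.005 m or horizontal distance between drumD_mid and spindle3_foot below 0.005 m)), for 0.3 s.
2. the lid is pressed down level on the tin's rim (horizontal distance between lid_knob and tin below 0.008 m and z of lid_knob in the frame of tin between 0.1 and 0.107 m and angle between lid_knob's own z axis and vertical below 0.025 rad), for 0.3 s.
At the end, for the whole second after the job is handed in: every drum present is meshed and fully home on a spindle (centre within 5 mm of the spindle's axis, no more than 4 mm above its seat, tilt under 0.06 rad), the lid is seated on the tin (centre within 8 mm, no more than 2 mm high, tilt under 0.025 rad), all at rest and released (all of step 1 and all of step 2 and linear speed of each of drumA, drumB, drumC, drumD, lid below 0.02 m/s); the robot touches nothing.
It fails at once if the paint is pushed aside by more than 30 mm (distance of paint from where it was at the start of the episode above 0.03 m).
It fails at once if the jar is pushed aside by more than 30 mm (distance of jar from where it was at the start of the episode above 0.03 m).
It fails at once if the pliers is pushed aside by more than 30 mm (distance of pliers from where it was at the start of the episode above 0.03 m).
Of drumA, drumB, drumC, drumD only 3 to 4 are there at a start; the rules pass over those that are not, and their reading is None.
At some moment in a run one of drumA, drumB, drumC, drumD, lid may be knocked a few centimetres aside while the robot is not near it.
It also fails if it takes over 210 s, if anything falls off the work surface, if the arm or the gripper's body presses on something with over 40 N, if the wrist force passes 120 N, or if a joint passes its speed limit or range.

## Working session

There is one attempt and no reset: what is moved stays moved. The work goes in short steps, Python scripts to look and compute and a tool call to move; the robot and the scene stay as the last step left them, time stands still between calls to the robot, and variables do not carry over. Pictures are saved under pics/ and viewed, about 12 in all and at most 16, crops included, and the job is handed in when it is done.

Besides the shell and the picture viewer there is one more tool, called after ">>>" as a command line: name --argument value ..., lists and objects as JSON in quotes. play_rows: Moves the arm, as the interface text tells. Its arguments: {"type":"object","properties":{"steps":{"type":"array"},"grip_force":{"type":"number"}},"required":["steps"]}

```bash
mkdir -p pics
cat > h.py <<'E'
import numpy as np,cv2
from rig import ctrl
from scipy.spatial.transform import Rotation as R
def tcpT():
    s=ctrl.observe();T=np.eye(4);w,x,y,z=s["eef_rot"]
    T[:3,:3]=R.from_quat([x,y,z,w]).as_matrix();T[:3,3]=s["tool_pos"];return T
def camT(name,Tt=None):
    c=ctrl.calibration(name)
    T=np.array(c["T"]) if "T" in c else (tcpT() if Tt is None else Tt)@np.array(c["mount"])
    return c,T
def ray(name,xy,z,Tt=None):
    c,T=camT(name,Tt)
    p=cv2.undistortPoints(np.array([[[xy[0]*560,xy[1]*420]]],float),np.array(c["camera_matrix"]),np.array(c["D"],float))[0,0]
    d=T[:3,:3]@np.array([p[0],-p[1],-1]);o=T[:3,3]
    return o+d*(z-o[2])/d[2]
def snap(name,fn=None):
    im=ctrl.read_camera(name)
    if fn: cv2.imwrite("pics/"+fn,im[:,:,::-1])
    return im
E
python3 - <<'E'
from h import *
a=snap("scene");b=snap("side")
cv2.imwrite("pics/a.png",np.vstack([a,b])[:,:,::-1])
cv2.imwrite("pics/a.png",cv2.resize(np.hstack([a,b])[:,:,::-1],(1120,420))[:, :])
cv2.imwrite("pics/s.png",a[:,:,::-1]);cv2.imwrite("pics/d.png",b[:,:,::-1])
for cam in("scene","side"):
  for t,z in(("tin",0),("spindle0_foot",.013),("drumA_mid",.025),("lid_knob",.039),("paint",0),("jar",0),("pliers",0)):
    for r in ctrl.pinpoint(cam,t)[:5]: print(cam,t,round(r["score"],2),(np.array(r["xy"])*[560,420]).round(),ray(cam,r["xy"],z).round(3))
s=ctrl.observe();print(s["tool_pos"],s["eef_rot"],s["time"]);print(tcpT().round(3))
for c in("scene","side"):print(camT(c)[1].round(2))
print(ctrl.calibration("wrist"))
E
```

```text
scene tin 0.8 [415. 203.] [0.54  0.337 0.   ]
scene spindle0_foot 0.9 [425. 212.] [0.607 0.347 0.013]
scene drumA_mid 0.64 [309. 179.] [0.441 0.047 0.025]
scene lid_knob 0.88 [172. 192.] [ 0.54  -0.336  0.039]
scene paint 0.56 [377. 252.] [0.763 0.194 0.   ]
scene jar 0.91 [223. 255.] [ 0.771 -0.179  0.   ]
scene pliers 0.79 [298. 260.] [0.791 0.002 0.   ]
side tin 0.65 [225. 343.] [0.534 0.342 0.   ]
side spindle0_foot 0.58 [193. 325.] [0.607 0.35  0.013]
side drumA_mid 0.9 [338. 259.] [0.454 0.027 0.025]
side lid_knob 0.9 [367. 175.] [ 0.543 -0.333  0.039]
side paint 0.95 [187. 260.] [0.757 0.2   0.   ]
side jar 0.86 [271. 189.] [ 0.764 -0.168  0.   ]
side pliers 0.59 [225. 214.] [0.799 0.005 0.   ]
[ 0.28370903 -0.61249875  0.23131852] [ 0.5958915   0.38067053  0.59588089 -0.38069573] 0.8
[[-0.     0.907  0.42   0.284]
 [-0.     0.42  -0.907 -0.612]
 [-1.    -0.     0.     0.231]
 [ 0.     0.     0.     1.   ]]
[[ 0.01 -0.53  0.85  1.73]
 [ 1.    0.01 -0.01 -0.05]
 [ 0.    0.85  0.53  0.73]
 [ 0.    0.    0.    1.  ]]
[[-0.85  0.32 -0.42  0.13]
 [-0.53 -0.48  0.7   0.79]
 [ 0.02  0.82  0.57  0.74]
 [ 0.    0.    0.    1.  ]]
{'camera_matrix': array([[339.91381094,   0.        , 273.13689264],
       [  0.        , 339.91381094, 206.7392572 ],
       [  0.        ,   0.        ,   1.        ]]), 'D': array([0.02233338, 0.        , 0.        , 0.        , 0.        ]), 'mount': array([[ 1.56604300e-03,  3.20152321e-01, -9.47364786e-01,
        -1.41358072e-01],
       [ 9.93911527e-04,  9.47364982e-01,  3.20154030e-01,
         8.29411233e-02],
       [ 9.99998280e-01, -1.44297176e-03,  1.16541122e-03,
         5.29632664e-04],
       [ 0.00000000e+00,  0.00000000e+00,  0.00000000e+00,
         1.00000000e+00]])}
```

View pics/s.png

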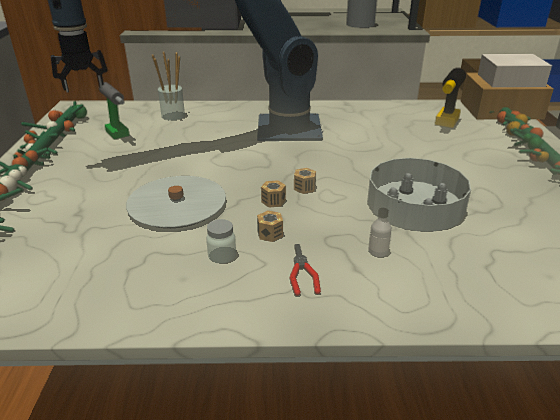

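View pics/d.png

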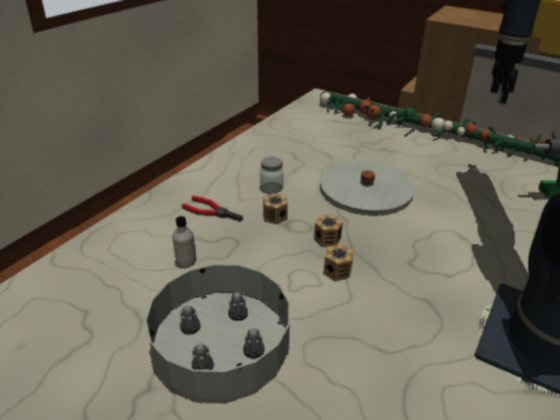

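The scene picture shows three drums, at about (305,180), (273,194) and (270,226). The lid is on the left with its knob at (175,192) and the tin is on the right at (418,195). The side view also shows the three drums and four spindles, at (189,320), (238,306), (254,343) and (202,356).

Run:
```python
from h import *
snap("scene");snap("side")
for cam in("scene","side"):
  for t,z in [("spindle%d_foot"%i,.013) for i in range(4)]+[("drum%s_mid"%i,.025) for i in "ABCD"]:
    for r in ctrl.pinpoint(cam,t)[:5]: print(cam,t,round(r["score"],2),(np.array(r["xy"])*[560,420]).round(),ray(cam,r["xy"],z).round(3))
for n,px,z in (("side",(189,310),.058),("side",(238,296),.058),("side",(254,332),.058),("side",(202,348),.058)):
  print(ray(n,np.array(px)/[560,420],z).round(3))
```

```text
scene spindle1_foot 0.85 [439. 195.] [0.518 0.41  0.013]
scene spindle2_foot 0.94 [405. 190.] [0.489 0.32  0.013]
scene spindle2_foot 0.18 [174. 193.] [ 0.497 -0.342  0.013]
scene drumA_mid 0.84 [306. 180.] [0.449 0.036 0.025]
scene drumB_mid 0.86 [268. 223.] [ 0.673 -0.072  0.025]
scene drumD_mid 0.77 [273. 195.] [ 0.53  -0.058  0.025]
side spindle0_foot 0.64 [190. 326.] [0.611 0.354 0.013]
side spindle0_foot 0.59 [367. 176.] [ 0.556 -0.366  0.013]
side spindle1_foot 0.72 [201. 363.] [0.537 0.41  0.013]
side spindle2_foot 0.58 [253. 348.] [0.476 0.33  0.013]
side spindle3_foot 0.65 [238. 308.] [0.56  0.264 0.013]
side spindle3_foot 0.54 [223. 340.] [0.534 0.346 0.013]
side drumA_mid 0.85 [336. 258.] [0.459 0.027 0.025]
side drumB_mid 0.75 [274. 209.] [ 0.682 -0.055  0.025]
side drumB_mid 0.65 [331. 230.] [ 0.516 -0.059  0.025]
side drumC_mid 0.48 [327. 231.] [ 0.524 -0.05   0.025]
side drumD_mid 0.9 [328. 231.] [ 0.522 -0.052  0.025]
side drumD_mid 0.26 [192. 325.] [0.6   0.359 0.025]
[0.609 0.353 0.058]
[0.553 0.272 0.058]
[0.474 0.329 0.058]
[0.53  0.409 0.058]
```

```bash
cat > plan.py <<'E'
# usage: plan.py x y z yaw_deg [x y z yaw ...] : chained targets, shifts in tool axes at each start
import sys
from h import *
T=tcpT();s=ctrl.observe()
p=T[:3,3];M=T[:3,:3];a=np.degrees(np.arctan2(M[1,2],M[0,2]))
print("t",round(s["time"],1),"pos",p.round(4),"yaw",a.round(1),"F",np.round(s["force"],1),"w",round(s["gripper_width"],4),"q7",round(s["q"][6],2))
v=list(map(float,sys.argv[1:]))
def Rm(a):
    a=np.radians(a);c,d=np.cos(a),np.sin(a);return np.array([[0,-d,c],[0,c,d],[-1,0,0]])
for i in range(0,len(v),4):
    q=np.array(v[i:i+3]);b=v[i+3]
    G=Rm(b);sh=M.T@(q-p);rv=R.from_matrix(M.T@G).as_rotvec()
    print(sh.round(3).tolist(),rv.round(3).tolist(),"rows",max(np.linalg.norm(sh)/.0417,np.degrees(np.linalg.norm(rv))/7.16).round(1))
    p,M=q,G
E
python3 plan.py .42 -.32 .28 -33 .55 -.03 .28 0
```

```text
t 1.7 pos [ 0.2837 -0.6125  0.2313] yaw -65.1 F [0.7 0.8 0.4] w 0.0855 q7 -0.06
[-0.049, 0.247, -0.208] [-0.561, -0.0, 0.0] rows 7.8
[0.0, 0.314, -0.049] [-0.576, 0.0, 0.0] rows 7.6
```

>>> play_rows --steps '[[[-0.049,0.247,-0.208],[-0.561,0,0],0.085],[[-0.049,0.247,-0.208],[-0.561,0,0],0.085],[[-0.049,0.247,-0.208],[-0.561,0,0],0.085],[[-0.049,0.247,-0.208],[-0.561,0,0],0.085],[[-0.049,0.247,-0.208],[-0.561,0,0],0.085],[[-0.049,0.247,-0.208],[-0.561,0,0],0.085],[[-0.049,0.247,-0.208],[-0.561,0,0],0.085],[[-0.049,0.247,-0.208],[-0.561,0,0],0.085],[[-0.049,0.247,-0.208],[-0.561,0,0],0.085]]'

```text
time: 2.45
tool_pos: [0.4248, -0.3127, 0.2819]
eef_rot: [0.68, 0.199, 0.678, -0.197]
force: [-0.4, 0.1, 0.2]
gripper_width: 0.0853
```

>>> play_rows --steps '[[[0,0.314,-0.049],[-0.576,0,0],0.085],[[0,0.314,-0.049],[-0.576,0,0],0.085],[[0,0.314,-0.049],[-0.576,0,0],0.085],[[0,0.314,-0.049],[-0.576,0,0],0.085],[[0,0.314,-0.049],[-0.576,0,0],0.085],[[0,0.314,-0.049],[-0.576,0,0],0.085],[[0,0.314,-0.049],[-0.576,0,0],0.085],[[0,0.314,-0.049],[-0.576,0,0],0.085],[[0,0.314,-0.049],[-0.576,0,0],0.085],[[0,0.314,-0.049],[-0.576,0,0],0.085]]'

```text
time: 3.28
tool_pos: [0.5507, -0.0285, 0.2801]
eef_rot: [0.707, -0.001, 0.707, 0.001]
force: [-0.9, -0.8, 0.7]
gripper_width: 0.0853
```

```bash
python3 plan.py
cat > look.py <<'E'
from h import *
import sys
T=tcpT();im=snap("wrist",sys.argv[1])
for L in "ABCD":
  for r in ctrl.trace("wrist","drum%s_mid"%L)[:2]:
    m=r["mask"]; print(L,round(r["score"],2),(np.array(r["xy"])*[560,420]).round(),m.sum(),ray("wrist",r["xy"],.04,T).round(3))
  for r in ctrl.pinpoint("wrist","drum%s_mid"%L)[:2]:
    print("  pt",L,round(r["score"],2),(np.array(r["xy"])*[560,420]).round(),ray("wrist",r["xy"],.025,T).round(4))
E
python3 look.py w1.png
```

```text
t 3.3 pos [ 0.5507 -0.0285  0.2801] yaw 0.2 F [-0.9 -0.8  0.7] w 0.0853 q7 -0.2
A 0.58 [176. 110.] 2980 [0.446 0.035 0.04 ]
  pt A 0.83 [181. 107.] [0.4487 0.037  0.025 ]
B 0.8 [385. 191.] 2947 [ 0.682 -0.054  0.04 ]
  pt B 0.62 [381. 193.] [ 0.6818 -0.0622  0.025 ]
  pt C 0.17 [183. 108.] [0.4506 0.0367 0.025 ]
D 0.84 [248. 195.] 2528 [ 0.521 -0.06   0.04 ]
  pt D 0.61 [248. 187.] [ 0.5215 -0.0551  0.025 ]
```

View pics/w1.png

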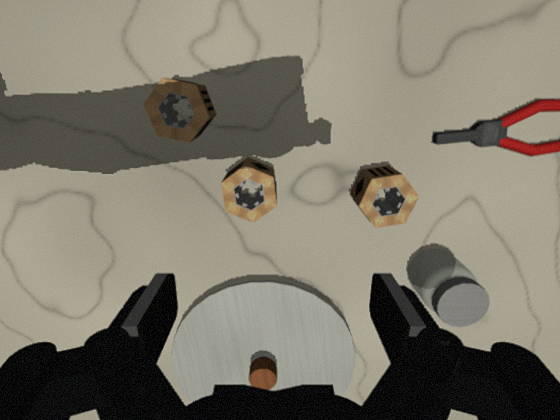

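The wrist view shows drum A at (180,110), D at (250,192) and B at (385,195). The jar is at (450,285) and the lid is below. Next I'll fit a hexagonal prism to each mask.

```bash
cat > fit.py <<'E'
from h import *
from scipy.optimize import minimize
def proj(P,c,T):
    q=(np.asarray(P)-T[:3,3])@T[:3,:3]
    q=q*[1,-1,-1]
    return cv2.projectPoints(q,np.zeros(3),np.zeros(3),np.array(c["camera_matrix"]),np.array(c["D"],float))[0][:,0]
def hexfit(m,c,T,x,y,z0=0.):
    def sil(v,s=4):
        a=np.radians(v[2]+30+60*np.arange(6));r=.03/np.cos(np.pi/6)
        xy=np.c_[v[0]+r*np.cos(a),v[1]+r*np.sin(a)]
        P=np.r_[np.c_[xy,np.full(6,z0)],np.c_[xy,np.full(6,z0+.05)]]
        h=cv2.convexHull(proj(P,c,T).astype(np.float32))[:,0]
        k=np.zeros(m.shape,np.uint8);cv2.fillConvexPoly(k,np.round(h*16).astype(np.int32),1,shift=4)
        return k>0
    f=lambda v:-(sil(v)&m).sum()/(sil(v)|m).sum()
    best=None
    for a in range(-30,30,10):
        o=minimize(f,[x,y,a],method="Nelder-Mead",options=dict(initial_simplex=np.array([[x,y,a],[x+.008,y,a],[x,y+.008,a],[x,y,a+8]]),maxiter=150))
        if best is None or o.fun<best.fun: best=o
    return best.x,-best.fun
def fitdrum(L,Tt,z0=0.):
    rs=ctrl.trace("wrist","drum%s_mid"%L)
    if not rs: print(L,"none");return
    c,T=camT("wrist",Tt);r=rs[0]
    g=ray("wrist",r["xy"],.04,Tt)
    v,i=hexfit(r["mask"],c,T,g[0],g[1],z0);print(L,round(r["score"],2),"xy yaw",v.round(4),"iou",round(i,3))
    return v
if __name__=="__main__":
    import sys
    T=tcpT();snap("wrist")
    for L in sys.argv[1]: fitdrum(L,T)
E
python3 fit.py ABD
```

```text
A 0.6 xy yaw [ 0.4499  0.0352 20.992 ] iou 0.863
B 0.88 xy yaw [ 0.6833 -0.0629 40.6567] iou 0.94
D 0.59 xy yaw [ 0.5245 -0.0556  5.3096] iou 0.895
```

```bash
python3 plan.py .5245 -.0556 .15 5.3
```

```text
t 3.9 pos [ 0.5503 -0.0301  0.2803] yaw -0.0 F [ 0.4  0.3 -0.2] w 0.0851 q7 -0.2
[0.13, -0.026, -0.026] [-0.093, 0.0, 0.0] rows 3.2
```

>>> play_rows --steps '[[[0.13,-0.026,-0.026],[-0.093,0,0],0.085],[[0.13,-0.026,-0.026],[-0.093,0,0],0.085],[[0.13,-0.026,-0.026],[-0.093,0,0],0.085],[[0.13,-0.026,-0.026],[-0.093,0,0],0.085],[[0.13,-0.026,-0.026],[-0.093,0,0],0.085],[[0.13,-0.026,-0.026],[-0.093,0,0],0.085]]'

```text
time: 4.43
tool_pos: [0.5255, -0.0554, 0.1514]
eef_rot: [0.707, -0.033, 0.706, 0.033]
force: [1.5, 0.5, 0.8]
gripper_width: 0.0851
```

```bash
python3 fit.py DA; python3 plan.py .5245 -.0556 .012 5.3
```

```text
D 0.71 xy yaw [  0.5243  -0.0564 -52.6609] iou 0.917
A 0.61 xy yaw [ 4.48900e-01  3.51000e-02 -3.96626e+01] iou 0.912
t 4.6 pos [ 0.5263 -0.0552  0.1525] yaw 5.4 F [ 0.1 -0.4 -0. ] w 0.0846 q7 -0.15
[0.14, -0.0, -0.002] [0.001, 0.004, 0.0] rows 3.4
```

>>> play_rows --steps '[[[0.07,-0.001,-0.002],[-0.02,0,0],0.085],[[0.14,-0.001,-0.002],[-0.02,0,0],0.085],[[0.14,-0.001,-0.002],[-0.02,0,0],0.085],[[0.14,-0.001,-0.002],[-0.02,0,0],0.085],[[0.14,-0.001,-0.002],[-0.02,0,0],0.085],[[0.14,-0.001,-0.002],[-0.02,0,0],0.05],[[0.14,-0.001,-0.002],[-0.02,0,0],0.05],[[0.14,-0.001,-0.002],[-0.02,0,0],0.05],[[0.14,-0.001,-0.002],[-0.02,0,0],0.05],[[0.14,-0.001,-0.002],[-0.02,0,0],0.05]]' --grip_force 50

```text
time: 5.42
tool_pos: [0.5242, -0.057, 0.0126]
eef_rot: [0.708, -0.04, 0.704, 0.04]
force: [0.3, 0.8, 8.1]
gripper_width: 0.0592
```

```bash
python3 plan.py .525 -.056 .2 7 .52 .2 .24 45 .54 .27 .24 60
```

```text
t 5.4 pos [ 0.5242 -0.057   0.0126] yaw 6.5 F [0.3 0.8 8.1] w 0.0592 q7 -0.26
[-0.187, 0.001, 0.002] [-0.009, 0.004, 0.001] rows 4.5
[-0.04, 0.255, 0.026] [-0.663, 0.0, 0.0] rows 6.2
[0.0, 0.035, 0.064] [-0.262, 0.0, 0.0] rows 2.1
```

>>> play_rows --steps '[[[-0.02,0,0],[0,0,0],0.05],[[-0.06,0,0],[0,0,0],0.05],[[-0.1,0,0],[0,0,0],0.05],[[-0.14,0,0],[0,0,0],0.05],[[-0.18,0,0],[0,0,0],0.05],[[-0.22,0,0],[0,0,0],0.05],[[-0.24,0.04,0.0],[0,0,0],0.05],[[-0.24,0.08,0.0],[0,0,0],0.05]]'

```text
time: 6.08
tool_pos: [0.5159, 0.0196, 0.2563]
eef_rot: [0.71, -0.038, 0.703, 0.037]
force: [2.7, 1.8, -1.9]
gripper_width: 0.0595
```

>>> play_rows --steps '[[[0,0.04,0.01],[-0.1,0,0],0.05],[[0,0.08,0.02],[-0.1,0,0],0.05],[[0,0.12,0.025],[-0.1,0,0],0.05],[[0,0.16,0.03],[-0.1,0,0],0.05],[[0,0.2,0.035],[-0.1,0,0],0.05],[[0,0.22,0.035],[-0.1,0,0],0.05],[[0,0.22,0.035],[-0.1,0,0],0.05]]'

```text
time: 6.67
tool_pos: [0.5217, 0.2504, 0.2519]
eef_rot: [0.703, -0.076, 0.702, 0.079]
force: [-0.4, -0.5, -1.5]
gripper_width: 0.0597
```

```bash
python3 plan.py
cat > tin.py <<'E'
from h import *
import sys
T=tcpT();snap("wrist",sys.argv[1])
for r in ctrl.pinpoint("wrist","tin")[:2]: print("tin",round(r["score"],2),(np.array(r["xy"])*[560,420]).round(),ray("wrist",r["xy"],0,T).round(4))
for i in range(4):
  for r in ctrl.pinpoint("wrist","spindle%d_foot"%i)[:2]: print(i,round(r["score"],2),(np.array(r["xy"])*[560,420]).round(),ray("wrist",r["xy"],.013,T).round(4))
E
python3 tin.py w2.png
```

```text
t 6.7 pos [0.5217 0.2504 0.2519] yaw 12.6 F [-0.4 -0.5 -1.5] w 0.0597 q7 -0.55
tin 0.83 [313.  92.] [0.5476 0.3413 0.    ]
0 0.72 [380.  97.] [0.6164 0.3517 0.013 ]
1 0.55 [323.  21.] [0.5379 0.4074 0.013 ]
2 0.9 [250.  88.] [0.4805 0.3298 0.013 ]
3 0.75 [307. 161.] [0.5581 0.2677 0.013 ]
```

View pics/w2.png

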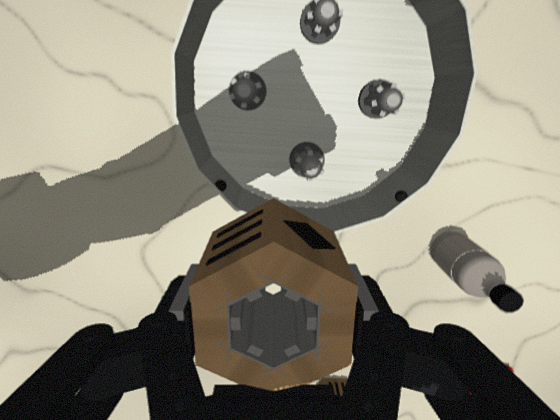

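```bash
cat > tinfit.py <<'E'
from h import *
from fit import proj
from scipy.optimize import least_squares
def tinfit(cams,Tt,verbose=1):
    obs=[]
    for cam in cams:
        c,T=camT(cam,Tt)
        for i in range(4):
            rs=ctrl.pinpoint(cam,"spindle%d_foot"%i)
            for r in rs[:1]: obs.append((cam,i,np.array(r["xy"])*[560,420],c,T))
    def res(v):
        o=[]
        for cam,i,px,c,T in obs:
            a=v[2]-i*s*np.pi/2
            o.append(proj([[v[0]+.07*np.cos(a),v[1]+.07*np.sin(a),.013]],c,T)[0]-px)
        return np.concatenate(o)
    best=None
    for s in(1,-1):
        for a0 in np.arange(0,6.3,.8):
            o=least_squares(res,[.54,.34,a0],loss="soft_l1")
            if best is None or o.cost<best[0].cost: best=(o,s)
    o,s=best;v=o.x
    print(cams,"tin",v[:2].round(4),"ang",np.degrees(v[2]).round(1),"res",res_np(o,res,v,s))
    for i in range(4):
        a=v[2]-i*s*np.pi/2;print("  sp",i,(v[:2]+.07*np.array([np.cos(a),np.sin(a)])).round(4))
def res_np(o,res,v,s): return np.abs(o.fun).round(1).tolist()
T=tcpT();snap("wrist");tinfit(["wrist"],T)
for c in("scene","side"):
    snap(c);tinfit([c],T)
for px,z in (((394,100),.06),((327,10),.06),((245,90),.06),((306,161),.06)): print(ray("wrist",np.array(px)/[560,420],z,T).round(4))
from fit import hexfit
r=ctrl.trace("wrist","drumD_mid")
snap("wrist");r=ctrl.trace("wrist","drumD_mid")
for q in r[:1]:
    m=q["mask"];c,W=camT("wrist",T)
    for z0 in(T[2,3]-.012,):print("held",q["score"],m.sum(),hexfit(m,c,W,T[0,3],T[1,3],z0))
print(T[:3,3].round(4))
E
python3 tinfit.py
```

```text
['wrist'] tin [0.5478 0.3367] ang 9.6 res [0.2, 0.2, 0.0, 1.8, 0.2, 1.6]
  sp 0 [0.6168 0.3483]
  sp 1 [0.5362 0.4057]
  sp 2 [0.4788 0.325 ]
  sp 3 [0.5594 0.2676]
['scene'] tin [0.5403 0.3373] ang 12.1 res [0.6, 2.2, 0.1, 0.5, 0.5, 0.1, 1.7, 0.8]
  sp 0 [0.6087 0.3519]
  sp 1 [0.5256 0.4057]
  sp 2 [0.4718 0.3226]
  sp 3 [0.555  0.2688]
['side'] tin [0.5462 0.3381] ang 9.5 res [0.4, 0.6, 0.2, 0.4, 0.1, 0.3, 0.2, 0.4]
  sp 0 [0.6152 0.3497]
  sp 1 [0.5346 0.4071]
  sp 2 [0.4771 0.3265]
  sp 3 [0.5577 0.2691]
[0.6187 0.3389 0.06  ]
[0.5387 0.3967 0.06  ]
[0.4818 0.3187 0.06  ]
[0.5527 0.2664 0.06  ]
held 0.44 57757 (array([  0.52815806,   0.32206102, -27.29320883]), np.float64(0.6611627464215865))
[0.524  0.2422 0.2507]
```

```bash
python3 plan.py .5585 .2685 .12 10 .5585 .2685 .075 10
```

```text
t 7.9 pos [0.5235 0.2439 0.2503] yaw 12.2 F [-0.7  0.3 -0.9] w 0.0597 q7 -0.55
[0.13, 0.017, 0.039] [0.039, 0.0, -0.0] rows 3.3
[0.045, 0.0, 0.0] [0.0, 0.0, 0.0] rows 1.1
```

>>> play_rows --steps '[[[0.0,0.017,0.039],[0.039,0,0],0.05],[[0.04,0.017,0.039],[0.039,0,0],0.05],[[0.08,0.017,0.039],[0.039,0,0],0.05],[[0.12,0.017,0.039],[0.039,0,0],0.05],[[0.13,0.017,0.039],[0.039,0,0],0.05],[[0.13,0.017,0.039],[0.039,0,0],0.05],[[0.13,0.017,0.039],[0.039,0,0],0.05],[[0.13,0.017,0.039],[0.039,0,0],0.05]]'

```text
time: 8.53
tool_pos: [0.5593, 0.2697, 0.1229]
eef_rot: [0.706, -0.061, 0.703, 0.062]
force: [0.8, -0.1, -0.8]
gripper_width: 0.0594
```

```bash
python3 plan.py .5585 .2685 .075 10; python3 plan.py|head -1
python3 - <<'E'
from h import *
snap("side","sd1.png");im=cv2.imread("pics/sd1.png")[240:420,100:340];cv2.imwrite("pics/sd1c.png",cv2.resize(im,None,fx=3,fy=3))
E
python3 plan.py|head -1
```

```text
t 8.5 pos [0.5593 0.2697 0.1229] yaw 10.0 F [ 0.8 -0.1 -0.8] w 0.0594 q7 -0.67
[0.048, -0.001, -0.001] [-0.001, 0.003, -0.001] rows 1.1
t 8.5 pos [0.5593 0.2697 0.1229] yaw 10.0 F [ 0.8 -0.1 -0.8] w 0.0594 q7 -0.67
t 8.6 pos [0.5594 0.2697 0.123 ] yaw 10.0 F [-0.   0.3 -0.8] w 0.0597 q7 -0.67
```

View pics/sd1c.png

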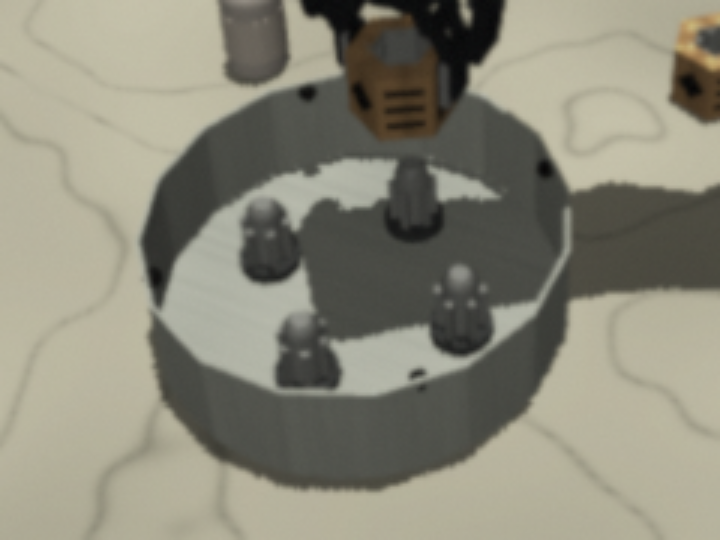

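The side view shows the drum just above the far spindle, with silhouette columns 348–442 in the crop and the spindle at column 413. I'll check the projected offset.

Run:
```python
from h import *
from fit import proj
c,T=camT("side")
z=.123-.0126
for n,P in(("drum bottom",(.5593,.2697,z)),("drum top",(.5593,.2697,z+.05)),("tip",(.5593,.2697,.06)),("foot",(.5593,.2697,.013))): print(n,((proj([P],c,T)[0]-[100,240])*3).round(0))
print(((proj([(.5693,.2697,.06),(.5593,.2797,.06)],c,T)-[100,240])*3).round(0))
```

```text
drum bottom [404. 104.]
drum top [401.  44.]
tip [408. 160.]
foot [411. 209.]
[[396. 154.]
 [399. 169.]]
```

>>> play_rows --steps '[[[0.02,-0.002,-0.003],[0,0,0],0.05],[[0.035,-0.002,-0.003],[0,0,0],0.05],[[0.045,-0.002,-0.003],[0,0,0],0.05],[[0.052,-0.002,-0.003],[0,0,0],0.05],[[0.057,-0.002,-0.003],[0,0,0],0.05],[[0.057,-0.002,-0.003],[0,0,0],0.05],[[0.057,-0.002,-0.003],[0,0,0],0.05]]'

```text
time: 9.17
tool_pos: [0.5561, 0.2673, 0.0641]
eef_rot: [0.705, -0.061, 0.704, 0.062]
force: [0.4, 1.4, -0.9]
gripper_width: 0.0595
```

```bash
python3 plan.py
```

```text
t 9.2 pos [0.5561 0.2673 0.0641] yaw 10.0 F [ 0.4  1.4 -0.9] w 0.0595 q7 -0.71
```

>>> play_rows --steps '[[[0.003,0,0],[0,0,0],0.05],[[0.006,0,0],[0,0,0],0.05],[[0.009,0,0],[0,0,0],0.05],[[0.009,0,0],[0,0,0],0.05]]'

```text
time: 9.5
tool_pos: [0.5564, 0.2681, 0.0545]
eef_rot: [0.705, -0.061, 0.704, 0.063]
force: [4.3, 6.7, -4.1]
gripper_width: 0.0596
```

>>> play_rows --steps '[[[0.002,0,0],[0,0,0],0.05],[[0.003,0,0],[0,0,0],0.05],[[0.003,0,0],[0,0,0],0.05]]'

```text
time: 9.75
tool_pos: [0.5564, 0.2682, 0.0519]
eef_rot: [0.705, -0.061, 0.703, 0.063]
force: [2.1, 5.4, -0.4]
gripper_width: 0.0595
```

>>> play_rows --steps '[[[0.003,0.001,0.001],[0,0,0],0.05],[[0.006,0.001,0.001],[0,0,0],0.05],[[0.009,0.001,0.001],[0,0,0],0.05],[[0.009,0.001,0.001],[0,0,0],0.05]]'

```text
time: 10.08
tool_pos: [0.5565, 0.2683, 0.0418]
eef_rot: [0.705, -0.061, 0.704, 0.062]
force: [2.3, 6.2, -3.9]
gripper_width: 0.0595
```

>>> play_rows --steps '[[[0.004,0.001,0],[0,0,0],0.05],[[0.008,0.001,0],[0,0,0],0.05],[[0.012,0.001,0],[0,0,0],0.05],[[0.015,0.001,0],[0,0,0],0.05],[[0.017,0.001,0],[0,0,0],0.05],[[0.017,0.001,0],[0,0,0],0.05]]'

```text
time: 10.58
tool_pos: [0.5564, 0.2687, 0.0256]
eef_rot: [0.705, -0.061, 0.704, 0.062]
force: [1.0, 2.8, 6.1]
gripper_width: 0.0593
```

```bash
python3 plan.py
```

```text
t 10.6 pos [0.5564 0.2687 0.0256] yaw 10.0 F [1.  2.8 6.1] w 0.0593 q7 -0.74
```

>>> play_rows --steps '[[[0.003,0,0],[0,0,0],0.05],[[0.003,0,0],[0,0,0],0.05],[[0.001,0,0],[0,0,0],0.072],[[0,0,0],[0,0,0],0.072],[[0,0,0],[0,0,0],0.072],[[-0.03,0,0],[0,0,0],0.072],[[-0.07,0,0],[0,0,0],0.072],[[-0.11,0,0],[0,0,0],0.072],[[-0.15,0,0],[0,0,0],0.085],[[-0.17,0,0],[0,0,0],0.085]]'

```text
time: 11.42
tool_pos: [0.5568, 0.2687, 0.1992]
eef_rot: [0.705, -0.061, 0.703, 0.062]
force: [0.3, 0.7, 1.2]
gripper_width: 0.0849
```

```bash
python3 - <<'E'
from h import *
snap("side","sd2.png");im=cv2.imread("pics/sd2.png")[200:420,100:400];cv2.imwrite("pics/sd2c.png",cv2.resize(im,None,fx=2,fy=2))
E
python3 plan.py .449 .035 .22 21 .4495 .035 .15 21
```

```text
t 11.5 pos [0.5579 0.2693 0.2016] yaw 9.9 F [1.2 1.3 1.6] w 0.0851 q7 -0.63
[-0.02, -0.212, -0.148] [-0.193, 0.007, -0.001] rows 6.2
[0.07, -0.0, 0.0] [0.0, 0.0, 0.0] rows 1.7
```

View pics/sd2c.png

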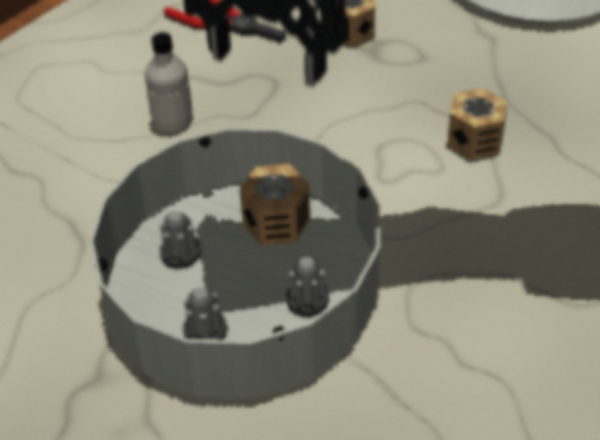

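Drum D sits home on spindle 3 in the crop at (275,205). Next is drum A.

>>> play_rows --steps '[[[-0.02,-0.212,-0.148],[-0.193,0,0],0.085],[[-0.02,-0.212,-0.148],[-0.193,0,0],0.085],[[-0.02,-0.212,-0.148],[-0.193,0,0],0.085],[[-0.02,-0.212,-0.148],[-0.193,0,0],0.085],[[-0.02,-0.212,-0.148],[-0.193,0,0],0.085],[[0.05,-0.212,-0.148],[-0.193,0,0],0.085],[[0.05,-0.212,-0.148],[-0.193,0,0],0.085],[[0.05,-0.212,-0.148],[-0.193,0,0],0.085],[[0.05,-0.212,-0.148],[-0.193,0,0],0.085],[[0.05,-0.212,-0.148],[-0.193,0,0],0.085]]'

```text
time: 12.3
tool_pos: [0.447, 0.0341, 0.145]
eef_rot: [0.695, -0.129, 0.696, 0.129]
force: [1.0, 0.6, 0.6]
gripper_width: 0.0855
```

```bash
python3 fit.py AB; python3 plan.py .4495 .035 .012 20.5
```

```text
A 0.67 xy yaw [ 0.4487  0.0359 19.2759] iou 0.907
B 0.62 xy yaw [  0.682   -0.0629 -13.9814] iou 0.088
t 12.4 pos [0.4479 0.035  0.1458] yaw 21.1 F [ 0.5  0.1 -0.6] w 0.0852 q7 -0.16
[0.134, -0.001, 0.001] [0.01, 0.001, -0.0] rows 3.2
```

>>> play_rows --steps '[[[0.05,0,0.001],[0.015,0,0],0.085],[[0.09,0,0.001],[0.015,0,0],0.085],[[0.134,0,0.001],[0.015,0,0],0.085],[[0.134,0,0.001],[0.015,0,0],0.085],[[0.134,0,0.001],[0.015,0,0],0.085],[[0.134,0,0.001],[0.015,0,0],0.05],[[0.134,0,0.001],[0.015,0,0],0.05],[[0.134,0,0.001],[0.015,0,0],0.05],[[0.134,0,0.001],[0.015,0,0],0.05],[[0.134,0,0.001],[0.015,0,0],0.05]]'

```text
time: 13.28
tool_pos: [0.4491, 0.0346, 0.0128]
eef_rot: [0.697, -0.124, 0.695, 0.124]
force: [-0.9, 1.2, 10.1]
gripper_width: 0.0596
```

```bash
python3 plan.py .449 .0355 .2 20.5 .477 .327 .2 70
```

```text
t 13.3 pos [0.4491 0.0346 0.0128] yaw 20.2 F [-0.9  1.2 10.1] w 0.0596 q7 -0.4
[-0.187, 0.001, 0.001] [-0.006, 0.003, 0.001] rows 4.5
[0.0, 0.263, 0.128] [-0.864, 0.0, 0.0] rows 7.0
```

>>> play_rows --steps '[[[-0.04,0,0],[0,0,0],0.05],[[-0.08,0,0],[0,0,0],0.05],[[-0.12,0,0],[0,0,0],0.05],[[-0.16,0,0],[0,0,0],0.05],[[-0.187,0,0],[0,0,0],0.05],[[-0.187,0,0],[0,0,0],0.05]]'

```text
time: 13.78
tool_pos: [0.4505, 0.0348, 0.2041]
eef_rot: [0.7, -0.124, 0.693, 0.123]
force: [1.2, -0.3, -2.5]
gripper_width: 0.0594
```

>>> play_rows --steps '[[[0,0.263,0.127],[-0.864,0,0],0.05],[[0,0.263,0.127],[-0.864,0,0],0.05],[[0,0.263,0.127],[-0.864,0,0],0.05],[[0,0.263,0.127],[-0.864,0,0],0.05],[[0,0.263,0.127],[-0.864,0,0],0.05],[[0,0.263,0.127],[-0.864,0,0],0.05],[[0,0.263,0.127],[-0.864,0,0],0.05],[[0,0.263,0.127],[-0.864,0,0],0.05],[[0,0.263,0.127],[-0.864,0,0],0.05],[[0,0.263,0.127],[-0.864,0,0],0.05]]'

```text
time: 14.62
tool_pos: [0.4762, 0.3244, 0.1978]
eef_rot: [0.58, -0.404, 0.581, 0.404]
force: [1.2, -0.3, -2.1]
gripper_width: 0.0593
```

```bash
python3 plan.py .476 .3265 .12 70 .476 .3265 .066 70
```

```text
t 14.6 pos [0.4762 0.3244 0.1978] yaw 69.7 F [ 1.2 -0.3 -2.1] w 0.0593 q7 0.08
[0.078, 0.001, 0.002] [-0.006, -0.001, -0.0] rows 1.9
[0.054, 0.0, 0.0] [0.0, 0.0, 0.0] rows 1.3
```

>>> play_rows --steps '[[[0.04,0.001,0.002],[0,0,0],0.05],[[0.078,0.001,0.002],[0,0,0],0.05],[[0.078,0.001,0.002],[0,0,0],0.05],[[0.078,0.001,0.002],[0,0,0],0.05],[[0.078,0.001,0.002],[0,0,0],0.05],[[0.078,0.001,0.002],[0,0,0],0.05]]'

```text
time: 15.12
tool_pos: [0.4773, 0.3277, 0.1226]
eef_rot: [0.582, -0.404, 0.579, 0.404]
force: [-0.3, 0.1, -2.3]
gripper_width: 0.0596
```

```bash
python3 plan.py .476 .3265 .066 70
python3 - <<'E'
from h import *
from fit import proj
p=ctrl.observe()["tool_pos"]
snap("side","sd3.png");im=cv2.imread("pics/sd3.png")[260:400,140:320];im=cv2.resize(im,None,fx=4,fy=4)
c,T=camT("side")
for P in((p[0],p[1],p[2]+.0372),(p[0],p[1],.06),(p[0],p[1],.013)):
  u=(proj([P],c,T)[0]-[140,260])*4;cv2.circle(im,(int(u[0]),int(u[1])),4,(0,0,255),-1)
cv2.imwrite("pics/sd3c.png",im)
E
```

```text
t 15.1 pos [0.4773 0.3277 0.1226] yaw 69.6 F [-0.3  0.1 -2.3] w 0.0596 q7 0.0
[0.057, 0.001, -0.002] [-0.007, 0.003, 0.002] rows 1.4
```

View pics/sd3c.png

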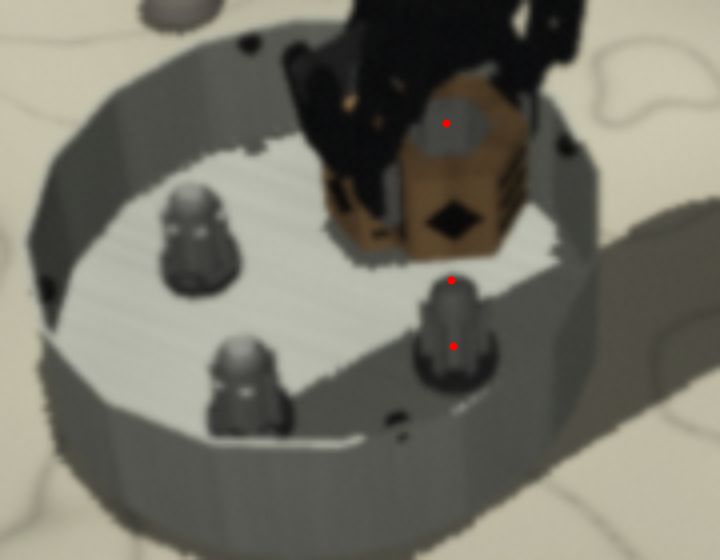

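Drum A is over spindle 2: the projected dots fall on the bore at (446,124) and on the pilot tip at (451,280). I'll lower it.

>>> play_rows --steps '[[[0.03,0,-0.001],[0,0,0],0.05],[[0.045,0,-0.001],[0,0,0],0.05],[[0.052,0,-0.001],[0,0,0],0.05],[[0.057,0,-0.001],[0,0,0],0.05],[[0.057,0,-0.001],[0,0,0],0.05],[[0.057,0,-0.001],[0,0,0],0.05]]'

```text
time: 15.67
tool_pos: [0.4763, 0.3269, 0.0643]
eef_rot: [0.581, -0.404, 0.58, 0.404]
force: [-0.0, 0.6, -2.1]
gripper_width: 0.0594
```

>>> play_rows --steps '[[[0.003,0,0],[0,0,0],0.05],[[0.006,0,0],[0,0,0],0.05],[[0.009,0,0],[0,0,0],0.05],[[0.009,0,0],[0,0,0],0.05]]'

```text
time: 16.0
tool_pos: [0.4763, 0.3266, 0.0541]
eef_rot: [0.581, -0.404, 0.58, 0.404]
force: [2.3, 1.5, -3.0]
gripper_width: 0.0592
```

>>> play_rows --steps '[[[0.002,0,0],[0,0,0],0.05],[[0.003,0,0],[0,0,0],0.05],[[0.003,0,0],[0,0,0],0.05],[[0.003,0,0],[0,0,0],0.05]]'

```text
time: 16.33
tool_pos: [0.4764, 0.3269, 0.0515]
eef_rot: [0.581, -0.404, 0.58, 0.404]
force: [3.5, 4.2, -2.6]
gripper_width: 0.0592
```

>>> play_rows --steps '[[[0.003,0.0,0.001],[0,0,0],0.05],[[0.006,0.0,0.001],[0,0,0],0.05],[[0.009,0.0,0.001],[0,0,0],0.05],[[0.009,0.0,0.001],[0,0,0],0.05]]'

```text
time: 16.67
tool_pos: [0.4765, 0.3271, 0.0416]
eef_rot: [0.58, -0.404, 0.58, 0.404]
force: [5.3, 1.5, -3.9]
gripper_width: 0.0594
```

>>> play_rows --steps '[[[0.004,-0.001,0],[0,0,0],0.05],[[0.008,-0.001,0],[0,0,0],0.05],[[0.012,-0.001,0],[0,0,0],0.05],[[0.015,-0.001,0],[0,0,0],0.05],[[0.017,-0.001,0],[0,0,0],0.05],[[0.017,-0.001,0],[0,0,0],0.05]]'

```text
time: 17.17
tool_pos: [0.4769, 0.327, 0.0258]
eef_rot: [0.58, -0.404, 0.58, 0.404]
force: [-0.6, -0.5, 9.0]
gripper_width: 0.0593
```

>>> play_rows --steps '[[[0.002,0,0],[0,0,0],0.05],[[0.003,0,0],[0,0,0],0.05],[[0.003,0,0],[0,0,0],0.05]]'

```text
time: 17.42
tool_pos: [0.477, 0.3271, 0.0255]
eef_rot: [0.581, -0.405, 0.58, 0.403]
force: [-8.2, -6.9, 44.8]
gripper_width: 0.0592
```

>>> play_rows --steps '[[[-0.003,0,0],[0,0,0],0.072],[[-0.003,0,0],[0,0,0],0.072],[[-0.003,0,0],[0,0,0],0.072],[[-0.03,0,0],[0,0,0],0.072],[[-0.07,0,0],[0,0,0],0.072],[[-0.11,0,0],[0,0,0],0.072],[[-0.15,0,0],[0,0,0],0.085],[[-0.19,0,0],[0,0,0],0.085],[[-0.2,0,0],[0,0,0],0.085],[[-0.2,0,0],[0,0,0],0.085]]'

```text
time: 18.25
tool_pos: [0.4781, 0.3279, 0.2251]
eef_rot: [0.582, -0.404, 0.579, 0.404]
force: [-0.2, 0.0, 0.1]
gripper_width: 0.0849
```

```bash
python3 plan.py .58 .13 .22 55 .6825 -.063 .16 40.7;python3 - <<'E'
from h import *
for k in range(2):
  snap("scene")
  for L in"BAD":
    for r in ctrl.pinpoint("scene","drum%s_mid"%L)[:1]: print(L,round(r["score"],2),ray("scene",r["xy"],.025).round(3))
snap("side")
for L in"B":
    for r in ctrl.pinpoint("side","drum%s_mid"%L)[:2]: print(L,round(r["score"],2),ray("side",r["xy"],.025).round(3))
E
```

```text
t 18.2 pos [0.4781 0.3279 0.2251] yaw 69.6 F [-0.2  0.   0.1] w 0.0849 q7 0.11
[0.005, -0.164, -0.15] [0.256, 0.004, 0.002] rows 5.3
[0.06, -0.195, -0.099] [0.25, 0.0, 0.0] rows 5.4
B 0.6 [ 0.67  -0.071  0.025]
A 0.97 [0.46  0.331 0.025]
D 0.77 [0.53  0.27  0.025]
B 0.69 [ 0.674 -0.072  0.025]
A 0.7 [0.473 0.33  0.025]
D 0.86 [0.534 0.269 0.025]
B 0.41 [ 0.687 -0.061  0.025]
```

B has not moved.

>>> play_rows --steps '[[[0.005,-0.164,-0.15],[0.256,0,0],0.085],[[0.005,-0.164,-0.15],[0.256,0,0],0.085],[[0.005,-0.164,-0.15],[0.256,0,0],0.085],[[0.005,-0.164,-0.15],[0.256,0,0],0.085],[[0.005,-0.164,-0.15],[0.256,0,0],0.085],[[0.005,-0.164,-0.15],[0.256,0,0],0.085],[[0.005,-0.164,-0.15],[0.256,0,0],0.085],[[0.005,-0.164,-0.15],[0.256,0,0],0.085]]'

```text
time: 19.42
tool_pos: [0.579, 0.1285, 0.2168]
eef_rot: [0.627, -0.326, 0.628, 0.326]
force: [-0.2, 0.7, -0.2]
gripper_width: 0.0849
```

>>> play_rows --steps '[[[0.06,-0.195,-0.099],[0.25,0,0],0.085],[[0.06,-0.195,-0.099],[0.25,0,0],0.085],[[0.06,-0.195,-0.099],[0.25,0,0],0.085],[[0.06,-0.195,-0.099],[0.25,0,0],0.085],[[0.06,-0.195,-0.099],[0.25,0,0],0.085],[[0.06,-0.195,-0.099],[0.25,0,0],0.085],[[0.06,-0.195,-0.099],[0.25,0,0],0.085],[[0.06,-0.195,-0.099],[0.25,0,0],0.085],[[0.06,-0.195,-0.099],[0.25,0,0],0.085],[[0.06,-0.195,-0.099],[0.25,0,0],0.085]]'

```text
time: 20.25
tool_pos: [0.6816, -0.0605, 0.1581]
eef_rot: [0.663, -0.247, 0.662, 0.247]
force: [-0.5, 0.2, 0.2]
gripper_width: 0.0851
```

```bash
python3 fit.py BB; python3 plan.py .6825 -.063 .012 40.7
```

```text
B 0.82 xy yaw [ 0.6837 -0.0635 40.2026] iou 0.902
B 0.82 xy yaw [ 0.6837 -0.0635 40.2026] iou 0.902
t 20.4 pos [ 0.6818 -0.0621  0.158 ] yaw 40.8 F [-0.5  0.6  0.7] w 0.0849 q7 0.36
[0.146, -0.001, -0.0] [0.002, 0.001, 0.0] rows 3.5
```

>>> play_rows --steps '[[[0.05,-0.002,0],[0,0,0],0.085],[[0.09,-0.002,0],[0,0,0],0.085],[[0.13,-0.002,0],[0,0,0],0.085],[[0.146,-0.002,0],[0,0,0],0.085],[[0.146,-0.002,0],[0,0,0],0.085],[[0.146,-0.002,0],[0,0,0],0.05],[[0.146,-0.002,0],[0,0,0],0.05],[[0.146,-0.002,0],[0,0,0],0.05],[[0.146,-0.002,0],[0,0,0],0.05],[[0.146,-0.002,0],[0,0,0],0.05]]'

```text
time: 21.23
tool_pos: [0.6847, -0.0649, 0.0139]
eef_rot: [0.664, -0.246, 0.662, 0.245]
force: [-0.5, 0.3, 8.1]
gripper_width: 0.0594
```

>>> play_rows --steps '[[[-0.04,0,0],[0,0,0],0.05],[[-0.08,0,0],[0,0,0],0.05],[[-0.12,0,0],[0,0,0],0.05],[[-0.16,0,0],[0,0,0],0.05],[[-0.2,0,0],[0,0,0],0.05],[[-0.21,0,0],[0,0,0],0.05],[[-0.21,0,0],[0,0,0],0.05],[[-0.21,0,0],[0,0,0],0.05]]'

```text
time: 21.9
tool_pos: [0.683, -0.0654, 0.2219]
eef_rot: [0.663, -0.246, 0.663, 0.245]
force: [-0.6, 0.2, -2.0]
gripper_width: 0.0594
```

```bash
python3 plan.py .64 .14 .22 55 .6145 .35 .2 70
```

```text
t 21.9 pos [ 0.683  -0.0654  0.2219] yaw 40.7 F [-0.6  0.2 -2. ] w 0.0594 q7 0.4
[0.002, 0.184, 0.101] [-0.25, 0.0, 0.001] rows 5.0
[0.02, 0.141, 0.157] [-0.262, 0.0, 0.0] rows 5.1
```

>>> play_rows --steps '[[[0.002,0.184,0.101],[-0.25,0,0],0.05],[[0.002,0.184,0.101],[-0.25,0,0],0.05],[[0.002,0.184,0.101],[-0.25,0,0],0.05],[[0.002,0.184,0.101],[-0.25,0,0],0.05],[[0.002,0.184,0.101],[-0.25,0,0],0.05],[[0.002,0.184,0.101],[-0.25,0,0],0.05],[[0.002,0.184,0.101],[-0.25,0,0],0.05],[[0.002,0.184,0.101],[-0.25,0,0],0.05]]'

```text
time: 22.57
tool_pos: [0.6391, 0.1395, 0.2173]
eef_rot: [0.626, -0.327, 0.628, 0.327]
force: [0.1, -0.3, -2.0]
gripper_width: 0.0595
```

>>> play_rows --steps '[[[0.02,0.141,0.157],[-0.262,0,0],0.05],[[0.02,0.141,0.157],[-0.262,0,0],0.05],[[0.02,0.141,0.157],[-0.262,0,0],0.05],[[0.02,0.141,0.157],[-0.262,0,0],0.05],[[0.02,0.141,0.157],[-0.262,0,0],0.05],[[0.02,0.141,0.157],[-0.262,0,0],0.05],[[0.02,0.141,0.157],[-0.262,0,0],0.05],[[0.02,0.141,0.157],[-0.262,0,0],0.05],[[0.02,0.141,0.157],[-0.262,0,0],0.05],[[0.02,0.141,0.157],[-0.262,0,0],0.05]]'

```text
time: 23.4
tool_pos: [0.6156, 0.347, 0.1989]
eef_rot: [0.58, -0.405, 0.58, 0.404]
force: [0.3, -0.2, -0.9]
gripper_width: 0.0595
```

```bash
python3 plan.py .615 .349 .12 70 .615 .349 .066 70
```

```text
t 23.4 pos [0.6156 0.347  0.1989] yaw 69.8 F [ 0.3 -0.2 -0.9] w 0.0595 q7 0.24
[0.079, 0.001, 0.002] [-0.003, -0.001, 0.001] rows 1.9
[0.054, 0.0, 0.0] [0.0, 0.0, 0.0] rows 1.3
```

>>> play_rows --steps '[[[0.04,0.0,0.001],[0,0,0],0.05],[[0.079,0.0,0.001],[0,0,0],0.05],[[0.079,0.0,0.001],[0,0,0],0.05],[[0.079,0.0,0.001],[0,0,0],0.05],[[0.079,0.0,0.001],[0,0,0],0.05],[[0.079,0.0,0.001],[0,0,0],0.05]]'

```text
time: 23.9
tool_pos: [0.6158, 0.3513, 0.1232]
eef_rot: [0.581, -0.405, 0.578, 0.406]
force: [0.5, -0.9, 0.3]
gripper_width: 0.0594
```

```bash
python3 plan.py .615 .349 .064 70
```

```text
t 23.9 pos [0.6158 0.3513 0.1232] yaw 70.0 F [ 0.5 -0.9  0.3] w 0.0594 q7 0.19
[0.059, 0.0, -0.003] [-0.001, 0.003, 0.002] rows 1.4
```

>>> play_rows --steps '[[[0.03,-0.001,-0.002],[0,0,0],0.05],[[0.045,-0.001,-0.002],[0,0,0],0.05],[[0.053,-0.001,-0.002],[0,0,0],0.05],[[0.058,-0.001,-0.002],[0,0,0],0.05],[[0.058,-0.001,-0.002],[0,0,0],0.05],[[0.058,-0.001,-0.002],[0,0,0],0.05]]'

```text
time: 24.4
tool_pos: [0.6151, 0.3488, 0.063]
eef_rot: [0.579, -0.406, 0.579, 0.406]
force: [-0.4, 0.3, -1.3]
gripper_width: 0.0591
```

>>> play_rows --steps '[[[0.003,0,0],[0,0,0],0.05],[[0.006,0,0],[0,0,0],0.05],[[0.008,0,0],[0,0,0],0.05],[[0.008,0,0],[0,0,0],0.05]]'

```text
time: 24.73
tool_pos: [0.6154, 0.3488, 0.0565]
eef_rot: [0.58, -0.406, 0.578, 0.405]
force: [-3.2, -3.0, 13.6]
gripper_width: 0.0597
```

>>> play_rows --steps '[[[0.002,0,0],[0,0,0],0.05],[[0.003,0,0],[0,0,0],0.05],[[0.003,0,0],[0,0,0],0.05]]'

```text
time: 24.98
tool_pos: [0.6156, 0.349, 0.0559]
eef_rot: [0.58, -0.406, 0.578, 0.405]
force: [-8.0, -7.6, 32.2]
gripper_width: 0.0594
```

>>> play_rows --steps '[[[-0.0015,0,0],[0.035,0,0],0.05],[[-0.0015,0,0],[0.07,0,0],0.05],[[-0.0015,0,0],[0.105,0,0],0.05],[[-0.0015,0,0],[0.14,0,0],0.05],[[-0.0015,0,0],[0.175,0,0],0.05],[[-0.0015,0,0],[0.21,0,0],0.05]]'

```text
time: 25.48
tool_pos: [0.6151, 0.3486, 0.0532]
eef_rot: [0.619, -0.342, 0.619, 0.342]
force: [-0.2, -0.2, -1.2]
gripper_width: 0.0596
```

```bash
python3 plan.py; python3 -c "
from h import *
print(ctrl.observe()['ft_torque'])"
```

```text
t 25.5 pos [0.6151 0.3486 0.0532] yaw 57.9 F [-0.2 -0.2 -1.2] w 0.0596 q7 -0.03
[0.05308312 0.01543247 0.00783501]
```

>>> play_rows --steps '[[[0.004,0,0],[0,0,0],0.05],[[0.008,0,0],[0,0,0],0.05],[[0.01,0,0],[0,0,0],0.05],[[0.01,0,0],[0,0,0],0.05]]'

```text
time: 25.82
tool_pos: [0.6149, 0.3485, 0.0421]
eef_rot: [0.618, -0.343, 0.618, 0.343]
force: [1.0, 1.8, -3.6]
gripper_width: 0.0591
```

```bash
python3 plan.py; python3 -c "
from h import *
print(ctrl.observe()['ft_torque'])"
```

```text
t 25.8 pos [0.6149 0.3485 0.0421] yaw 58.0 F [ 1.   1.8 -3.6] w 0.0591 q7 -0.04
[ 0.39956446 -0.28807353 -0.0216211 ]
```

Meshed. I'll push it home.

>>> play_rows --steps '[[[0.004,0,0],[0,0,0],0.05],[[0.008,0,0],[0,0,0],0.05],[[0.012,0,0],[0,0,0],0.05],[[0.015,0,0],[0,0,0],0.05],[[0.017,0,0],[0,0,0],0.05],[[0.018,0,0],[0,0,0],0.05],[[0.018,0,0],[0,0,0],0.05]]'

```text
time: 26.4
tool_pos: [0.615, 0.3486, 0.0268]
eef_rot: [0.619, -0.343, 0.618, 0.343]
force: [-4.4, -3.2, 18.0]
gripper_width: 0.0594
```

>>> play_rows --steps '[[[0.001,0,0],[0,0,0],0.05],[[0.001,0,0],[0,0,0],0.05]]'

```text
time: 26.57
tool_pos: [0.615, 0.3486, 0.0268]
eef_rot: [0.619, -0.343, 0.618, 0.342]
force: [-6.0, -5.5, 24.9]
gripper_width: 0.0597
```

>>> play_rows --steps '[[[-0.003,0,0],[0,0,0],0.072],[[-0.003,0,0],[0,0,0],0.072],[[-0.003,0,0],[0,0,0],0.072],[[-0.03,0,0],[0,0,0],0.072],[[-0.07,0,0],[0,0,0],0.072],[[-0.11,0,0],[0,0,0],0.072],[[-0.15,0,0],[0,0,0],0.085],[[-0.19,0,0],[0,0,0],0.085],[[-0.23,0,0],[0,0,0],0.085],[[-0.23,0,0],[0,0,0],0.085]]'

```text
time: 27.4
tool_pos: [0.6167, 0.3508, 0.2623]
eef_rot: [0.623, -0.342, 0.615, 0.343]
force: [0.2, 0.7, 0.5]
gripper_width: 0.085
```

```bash
python3 plan.py .60 .1 .27 30 .55 -.15 .25 0 .54 -.335 .2 -30;python3 - <<'E'
from h import *
snap("side","sd4.png");a=cv2.imread("pics/sd4.png")
for t,z in(("lid_knob",.039),):
    for r in ctrl.pinpoint("side",t)[:1]: print(t,round(r["score"],2),ray("side",r["xy"],z).round(3))
snap("wrist","w4.png");b=cv2.imread("pics/w4.png")
cv2.imwrite("pics/c4.png",np.hstack([cv2.resize(a,(400,300)),cv2.resize(b,(400,300))]))
E
```

```text
t 27.4 pos [0.6167 0.3508 0.2623] yaw 58.0 F [0.2 0.7 0.5] w 0.085 q7 0.09
[-0.01, -0.119, -0.221] [0.488, 0.011, 0.001] rows 6.0
[0.02, -0.192, -0.168] [0.524, 0.0, 0.0] rows 6.1
[0.05, -0.185, -0.01] [0.524, 0.0, 0.0] rows 4.6
lid_knob 0.63 [ 0.54  -0.314  0.039]
```

View pics/c4.png

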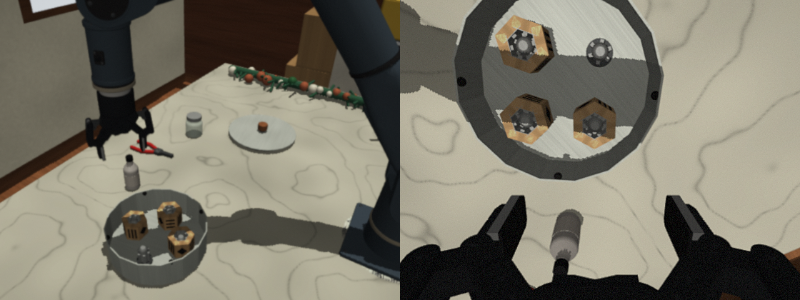

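All three drums sit low in the tin and meshed, at side crop positions (135,224), (169,214) and (181,244). The fourth spindle is empty. Next is the lid.

>>> play_rows --steps '[[[-0.01,-0.119,-0.221],[0.488,0,0],0.085],[[-0.01,-0.119,-0.221],[0.488,0,0],0.085],[[-0.01,-0.119,-0.221],[0.488,0,0],0.085],[[-0.01,-0.119,-0.221],[0.488,0,0],0.085],[[-0.01,-0.119,-0.221],[0.488,0,0],0.085],[[-0.01,-0.119,-0.221],[0.488,0,0],0.085],[[-0.01,-0.119,-0.221],[0.488,0,0],0.085],[[-0.01,-0.119,-0.221],[0.488,0,0],0.085],[[-0.01,-0.119,-0.221],[0.488,0,0],0.085]]'

```text
time: 28.3
tool_pos: [0.5981, 0.0977, 0.2624]
eef_rot: [0.682, -0.183, 0.684, 0.183]
force: [0.3, 1.2, 0.7]
gripper_width: 0.0847
```

>>> play_rows --steps '[[[0.02,-0.192,-0.168],[0.524,0,0],0.085],[[0.02,-0.192,-0.168],[0.524,0,0],0.085],[[0.02,-0.192,-0.168],[0.524,0,0],0.085],[[0.02,-0.192,-0.168],[0.524,0,0],0.085],[[0.02,-0.192,-0.168],[0.524,0,0],0.085],[[0.02,-0.192,-0.168],[0.524,0,0],0.085],[[0.02,-0.192,-0.168],[0.524,0,0],0.085],[[0.02,-0.192,-0.168],[0.524,0,0],0.085],[[0.02,-0.192,-0.168],[0.524,0,0],0.085]]'

```text
time: 29.05
tool_pos: [0.5496, -0.1509, 0.243]
eef_rot: [0.707, -0.0, 0.707, 0.001]
force: [-0.6, 0.3, 0.2]
gripper_width: 0.0851
```

>>> play_rows --steps '[[[0.03,-0.17,-0.01],[0.524,0,0],0.085],[[0.03,-0.17,-0.01],[0.524,0,0],0.085],[[0.03,-0.17,-0.01],[0.524,0,0],0.085],[[0.03,-0.17,-0.01],[0.524,0,0],0.085],[[0.03,-0.17,-0.01],[0.524,0,0],0.085],[[0.03,-0.17,-0.01],[0.524,0,0],0.085],[[0.03,-0.17,-0.01],[0.524,0,0],0.085],[[0.03,-0.17,-0.01],[0.524,0,0],0.085],[[0.03,-0.17,-0.01],[0.524,0,0],0.085],[[0.03,-0.17,-0.01],[0.524,0,0],0.085]]'

```text
time: 29.88
tool_pos: [0.5401, -0.3206, 0.2141]
eef_rot: [0.683, 0.182, 0.683, -0.182]
force: [0.5, 0.4, -1.7]
gripper_width: 0.0854
```

```bash
cat > lid.py <<'E'
from h import *
import sys
T=tcpT();snap("wrist",sys.argv[1])
for r in ctrl.pinpoint("wrist","lid_knob")[:2]: print("pt",round(r["score"],2),(np.array(r["xy"])*[560,420]).round(),ray("wrist",r["xy"],.039,T).round(4))
for r in ctrl.spot_in("wrist","lid_knob")[:2]: print("spot",round(r["score"],2),(np.array(r["xy"])*[560,420]).round())
E
python3 lid.py w5.png; python3 plan.py .54 -.33 .15 -30
```

```text
pt 0.96 [275. 192.] [ 0.5375 -0.3292  0.039 ]
spot 0.8 [271. 168.]
t 30.0 pos [ 0.5395 -0.3218  0.214 ] yaw -30.0 F [ 0.  -0.3 -0.7] w 0.085 q7 -0.22
[0.064, -0.007, 0.004] [0.001, 0.0, -0.0] rows 1.5
```

View pics/w5.png

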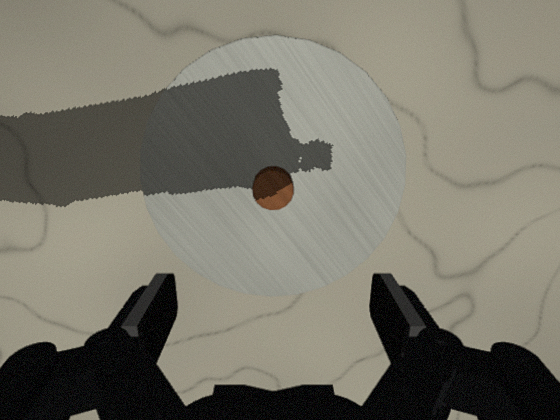

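The lid is flat on the table, with the knob top at about (273,188). I'll go closer.

>>> play_rows --steps '[[[0.04,-0.007,0.002],[0,0,0],0.085],[[0.08,-0.007,0.002],[0,0,0],0.085],[[0.1,-0.007,0.002],[0,0,0],0.085],[[0.1,-0.007,0.002],[0,0,0],0.085],[[0.1,-0.007,0.002],[0,0,0],0.085],[[0.1,-0.007,0.002],[0,0,0],0.085]]'

```text
time: 30.53
tool_pos: [0.5386, -0.3297, 0.1155]
eef_rot: [0.684, 0.183, 0.682, -0.183]
force: [1.1, 0.4, 1.3]
gripper_width: 0.0851
```

```bash
python3 - <<'E'
from h import *
T=tcpT();snap("wrist","w6.png")
for r in ctrl.pinpoint("wrist","lid_knob")[:1]: print("pt",round(r["score"],2),(np.array(r["xy"])*[560,420]).round(),ray("wrist",r["xy"],.039,T).round(4))
# knob top ellipse by colour
im=cv2.imread("pics/w6.png");h=cv2.cvtColor(im,cv2.COLOR_BGR2HSV)
m=((h[...,0]<18)&(h[...,1]>100)).astype(np.uint8);n,l,s,c=cv2.connectedComponentsWithStats(m);k=1+s[1:,4].argmax();print(s[k],c[k])
x,y,w,hh=s[k][:4]
print("ctr at .048",ray("wrist",((x+w/2)/560,(y+hh/2)/420),.046,T).round(4))
E
python3 plan.py .5375 -.329 .024 -30
```

```text
pt 0.71 [264. 220.] [ 0.5335 -0.3275  0.039 ]
[ 238  184   59   62 2850] [267.47894737 214.45157895]
ctr at .048 [ 0.5389 -0.3232  0.046 ]
t 30.6 pos [ 0.5387 -0.3299  0.1159] yaw -30.0 F [-0.1  0.7  0.9] w 0.0848 q7 -0.25
[0.092, 0.0, -0.002] [-0.0, 0.003, -0.0] rows 2.2
```

>>> play_rows --steps '[[[0.04,0.004,-0.003],[0,0,0],0.085],[[0.07,0.004,-0.003],[0,0,0],0.085],[[0.09,0.004,-0.003],[0,0,0],0.085],[[0.09,0.004,-0.003],[0,0,0],0.085],[[0.09,0.004,-0.003],[0,0,0],0.085],[[0.09,0.004,-0.003],[0,0,0],0.03],[[0.09,0.004,-0.003],[0,0,0],0.03],[[0.09,0.004,-0.003],[0,0,0],0.03],[[0.09,0.004,-0.003],[0,0,0],0.03],[[0.09,0.004,-0.003],[0,0,0],0.03]]' --grip_force 60

```text
time: 31.47
tool_pos: [0.5376, -0.325, 0.0254]
eef_rot: [0.684, 0.183, 0.682, -0.183]
force: [-2.5, 0.9, 10.0]
gripper_width: 0.0389
```

>>> play_rows --steps '[[[0,0,0],[0,0,0],0.03],[[0,0,0],[0,0,0],0.03],[[0,0,0],[0,0,0],0.03],[[0,0,0],[0,0,0],0.03]]'

```text
time: 31.8
tool_pos: [0.5376, -0.325, 0.0254]
eef_rot: [0.684, 0.183, 0.682, -0.183]
force: [-1.7, 0.8, 8.9]
gripper_width: 0.0382
```

```bash
python3 plan.py
```

```text
t 31.8 pos [ 0.5376 -0.325   0.0254] yaw -30.0 F [-1.7  0.8  8.9] w 0.0382 q7 -0.3
```

>>> play_rows --steps '[[[-0.01,0,0],[0,0,0],0.03],[[-0.03,0,0],[0,0,0],0.03],[[-0.06,0,0],[0,0,0],0.03],[[-0.09,0,0],[0,0,0],0.03],[[-0.12,0,0],[0,0,0],0.03],[[-0.15,0,0],[0,0,0],0.03],[[-0.18,0,0],[0,0,0],0.03],[[-0.18,0,0],[0,0,0],0.03],[[-0.18,0,0],[0,0,0],0.03]]'

```text
time: 32.55
tool_pos: [0.5376, -0.3249, 0.2062]
eef_rot: [0.684, 0.183, 0.682, -0.184]
force: [-0.5, 0.5, -3.6]
gripper_width: 0.0386
```

```bash
python3 lid.py w7.png; python3 plan.py .565 -.1 .21 -10 .565 .12 .21 10 .546 .338 .18 30
```

```text
pt 0.55 [274. 294.] [ 0.4801 -0.4277  0.039 ]
spot 0.55 [275. 180.]
t 32.7 pos [ 0.536  -0.3242  0.2027] yaw -30.0 F [-0.4 -0.1 -2.2] w 0.0385 q7 -0.22
[-0.007, 0.209, -0.087] [-0.349, -0.002, -0.0] rows 5.4
[0.0, 0.217, -0.038] [-0.349, 0.0, 0.0] rows 5.3
[0.03, 0.218, 0.019] [-0.349, 0.0, 0.0] rows 5.3
```

View pics/w7.png

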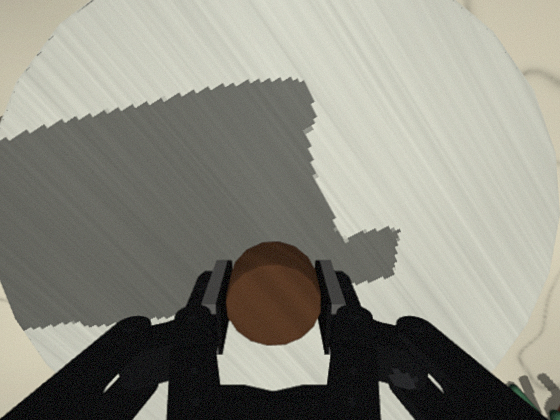

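The lid is held by the knob, with its top at (273,294), and it looks about level. I'll carry it to the tin.

>>> play_rows --steps '[[[-0.007,0.035,-0.015],[-0.06,0,0],0.03],[[-0.007,0.07,-0.03],[-0.12,0,0],0.03],[[-0.007,0.105,-0.045],[-0.18,0,0],0.03],[[-0.007,0.14,-0.06],[-0.24,0,0],0.03],[[-0.007,0.175,-0.073],[-0.3,0,0],0.03],[[-0.007,0.209,-0.087],[-0.349,0,0],0.03],[[-0.007,0.209,-0.087],[-0.349,0,0],0.03]]'

```text
time: 33.28
tool_pos: [0.5666, -0.0901, 0.21]
eef_rot: [0.704, 0.059, 0.705, -0.055]
force: [1.1, 1.8, -2.8]
gripper_width: 0.0382
```

>>> play_rows --steps '[[[0,0.035,-0.006],[-0.06,0,0],0.03],[[0,0.07,-0.012],[-0.12,0,0],0.03],[[0,0.105,-0.018],[-0.18,0,0],0.03],[[0,0.14,-0.024],[-0.24,0,0],0.03],[[0,0.175,-0.03],[-0.3,0,0],0.03],[[0,0.217,-0.038],[-0.349,0,0],0.03],[[0,0.217,-0.038],[-0.349,0,0],0.03]]'

```text
time: 33.87
tool_pos: [0.5646, 0.1303, 0.2102]
eef_rot: [0.704, -0.064, 0.704, 0.068]
force: [-0.3, 2.0, -1.0]
gripper_width: 0.0384
```

>>> play_rows --steps '[[[0,0.035,0.003],[-0.06,0,0],0.03],[[0,0.07,0.006],[-0.12,0,0],0.03],[[0,0.105,0.009],[-0.18,0,0],0.03],[[0.01,0.14,0.012],[-0.24,0,0],0.03],[[0.02,0.175,0.015],[-0.3,0,0],0.03],[[0.03,0.218,0.019],[-0.349,0,0],0.03],[[0.03,0.218,0.019],[-0.349,0,0],0.03],[[0.03,0.218,0.019],[-0.349,0,0],0.03],[[0.03,0.218,0.019],[-0.349,0,0],0.03]]'

```text
time: 34.62
tool_pos: [0.547, 0.3376, 0.1793]
eef_rot: [0.682, -0.183, 0.684, 0.182]
force: [0.0, -1.2, -3.4]
gripper_width: 0.0382
```

```bash
cat > heldlid.py <<'E'
from h import *
T=tcpT();snap("wrist","w8.png")
im=cv2.imread("pics/w8.png");h=cv2.cvtColor(im,cv2.COLOR_BGR2HSV)
m=((h[...,0]<20)&(h[...,1]>90)).astype(np.uint8);n,l,s,c=cv2.connectedComponentsWithStats(m);k=1+s[1:,4].argmax();print(s[k],c[k])
p=ray("wrist",(273/560,294/420),T[2,3]+.0256,T);print("knob in tool",(T[:3,:3].T@(p-T[:3,3])).round(4))
p=ray("wrist",c[k]/[560,420],T[2,3]+.0256,T);print("knob in tool",(T[:3,:3].T@(p-T[:3,3])).round(4))
v=T[:3,:3];print(v.round(3))
E
python3 heldlid.py; python3 plan.py .546 .338 .125 30
```

```text
[ 225  242   97  103 7824] [273.01981084 293.88330777]
knob in tool [-0.0256  0.0069  0.0003]
knob in tool [-0.0256  0.007   0.0003]
[[-0.002 -0.5    0.866]
 [-0.002  0.866  0.5  ]
 [-1.    -0.    -0.003]]
t 34.7 pos [0.5477 0.3367 0.1798] yaw 29.9 F [-0.7 -0.9 -1.6] w 0.038 q7 -0.45
[0.055, 0.002, -0.001] [-0.002, -0.002, 0.001] rows 1.3
```

```bash
cat > lidfit.py <<'E'
from h import *
from fit import proj
from scipy.optimize import minimize
T0=tcpT();p=T0[:3,3];zf=p[2]-.0254+.014
th=np.linspace(0,2*np.pi,73)[:-1]
def hull(m): 
    n,l,s,c=cv2.connectedComponentsWithStats(m.astype(np.uint8));m=l==1+s[1:,4].argmax()
    h=cv2.convexHull(np.argwhere(m)[:,::-1].astype(np.int32));k=np.zeros(m.shape,np.uint8);cv2.fillConvexPoly(k,h,1);return k>0
D=[]
for cam in("scene","side"):
    snap(cam,"L"+cam+".png");r=ctrl.trace(cam,"lid_knob")
    if r: c,T=camT(cam);print(cam,round(r[0]["score"],2),r[0]["mask"].sum());D.append((cam,r[0]["mask"],c,T))
def sil(v,c,T,shape):
    P=np.r_[np.c_[v[0]+.136*np.cos(th),v[1]+.136*np.sin(th),np.full(72,v[2])],np.c_[v[0]+.136*np.cos(th),v[1]+.136*np.sin(th),np.full(72,v[2]+.003)]]
    h=cv2.convexHull(proj(P,c,T).astype(np.float32))[:,0]
    k=np.zeros(shape,np.uint8);cv2.fillConvexPoly(k,np.round(h*16).astype(np.int32),1,shift=4);return k>0
for sel in ([0],[1],[0,1]):
    def f(v):
        e=0
        for i in sel:
            cam,m,c,T=D[i];k=sil(np.r_[v[:2],zf],c,T,m.shape);e-=(k&m).sum()/(k|m).sum()
        return e
    o=minimize(f,p[:2],method="Nelder-Mead",options=dict(initial_simplex=p[:2]+np.array([[0,0],[.01,0],[0,.01]])))
    print(sel,o.x.round(4),round(o.fun,3))
print("tcp",p.round(4))
E
python3 lidfit.py
```

```text
scene 0.79 3731
side 0.85 12021
[0] [0.5502 0.3326] -0.906
[1] [0.55   0.3347] -0.869
[0, 1] [0.5498 0.3344] -1.769
tcp [0.5477 0.3367 0.1798]
```

Run:
```python
from h import *
T=tcpT()
for px,dz in(((273,324),.0374),((273,297),.0256)):
    p=ray("wrist",(px[0]/560,px[1]/420),T[2,3]+dz,T);print((T[:3,:3].T@(p-T[:3,3])).round(4))
im=cv2.imread("pics/Lside.png")[130:410,100:380];a=cv2.resize(im,None,fx=2,fy=2)
from fit import proj
th=np.linspace(0,2*np.pi,73)
c,C=camT("side");p=T[:3,3]
def ring(x,y,z,r,col):
    u=((proj(np.c_[x+r*np.cos(th),y+r*np.sin(th),np.full(73,z)],c,C)-[100,130])*2).round().astype(np.int32);cv2.polylines(a,[u],False,col,1)
ring(p[0],p[1],p[2]-.0254+.014+.003,.136,(0,0,255))
o=T[:3,:3]@np.array([0,.0055,0]);ring(p[0]+o[0],p[1]+o[1],p[2]-.0254+.017,.136,(0,255,0))
ring(.546,.338,.08,.131,(255,0,0))
cv2.imwrite("pics/L2.png",a)
```

```text
[-0.0374  0.002   0.0003]
[-0.0256  0.0056  0.0003]
```

View pics/L2.png

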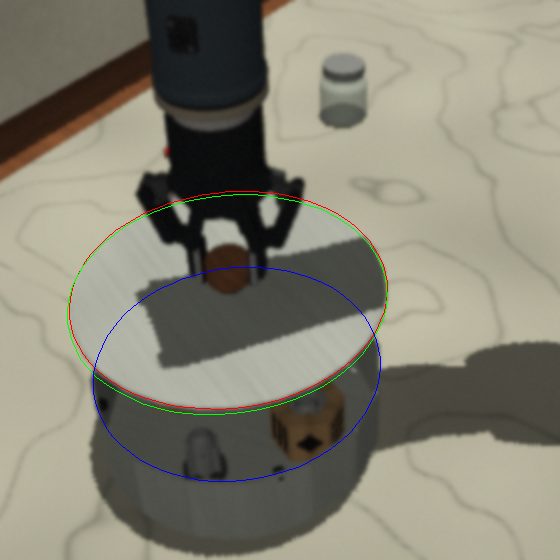

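The projected lid ring (red, centred on the TCP) matches the lid edge within about 2 mm, and the blue ring matches the tin rim. I'll lower it.

>>> play_rows --steps '[[[0.03,0,-0.001],[0,0,0],0.03],[[0.05,0,-0.001],[0,0,0],0.03],[[0.065,0,-0.001],[0,0,0],0.03],[[0.072,0,-0.001],[0,0,0],0.03],[[0.076,0,-0.001],[0,0,0],0.03],[[0.079,0,-0.001],[0,0,0],0.03],[[0.079,0,-0.001],[0,0,0],0.03],[[0.079,0,-0.001],[0,0,0],0.03]]'

```text
time: 35.53
tool_pos: [0.547, 0.3381, 0.1027]
eef_rot: [0.684, -0.183, 0.683, 0.183]
force: [0.6, -0.4, -2.0]
gripper_width: 0.0383
```

```bash
python3 plan.py .546 .338 .0914 30
```

```text
t 35.5 pos [0.547  0.3381 0.1027] yaw 30.0 F [ 0.6 -0.4 -2. ] w 0.0383 q7 -0.51
[0.011, 0.0, -0.001] [-0.001, 0.001, -0.0] rows 0.3
```

Plug is entering with no force. I'll go on slowly.

>>> play_rows --steps '[[[0.002,0,-0.001],[0,0,0],0.03],[[0.004,0,-0.001],[0,0,0],0.03],[[0.006,0,-0.001],[0,0,0],0.03],[[0.006,0,-0.001],[0,0,0],0.03]]'

```text
time: 35.87
tool_pos: [0.5458, 0.3375, 0.0958]
eef_rot: [0.683, -0.183, 0.683, 0.183]
force: [-0.9, -0.0, -1.1]
gripper_width: 0.0377
```

>>> play_rows --steps '[[[0.002,0,0],[0,0,0],0.03],[[0.004,0,0],[0,0,0],0.03],[[0.005,0,0],[0,0,0],0.03],[[0.005,0,0],[0,0,0],0.03]]'

```text
time: 36.2
tool_pos: [0.5462, 0.3376, 0.0915]
eef_rot: [0.684, -0.183, 0.683, 0.183]
force: [0.1, -0.4, 6.3]
gripper_width: 0.0387
```

>>> play_rows --steps '[[[0.001,0,0],[0,0,0],0.03],[[0.002,0,0],[0,0,0],0.03],[[0.002,0,0],[0,0,0],0.03]]'

```text
time: 36.45
tool_pos: [0.5462, 0.3376, 0.0914]
eef_rot: [0.684, -0.183, 0.682, 0.183]
force: [-5.1, -5.2, 24.0]
gripper_width: 0.038
```

>>> play_rows --steps '[[[0.001,0,0],[0,0,0],0.03],[[0.0015,0,0],[0,0,0],0.03],[[0.0015,0,0],[0,0,0],0.03]]'

```text
time: 36.7
tool_pos: [0.5462, 0.3377, 0.0913]
eef_rot: [0.684, -0.183, 0.682, 0.183]
force: [-9.4, -7.3, 38.1]
gripper_width: 0.0382
```

>>> play_rows --steps '[[[-0.003,0,0],[0,0,0],0.03],[[-0.003,0,0],[0,0,0],0.085],[[-0.003,0,0],[0,0,0],0.085],[[-0.003,0,0],[0,0,0],0.085],[[-0.003,0,0],[0,0,0],0.085],[[-0.02,0,0],[0,0,0],0.085],[[-0.06,0,0],[0,0,0],0.085],[[-0.1,0,0],[0,0,0],0.085],[[-0.14,0,0],[0,0,0],0.085],[[-0.15,0,0],[0,0,0],0.085]]'

```text
time: 37.53
tool_pos: [0.5471, 0.3393, 0.2435]
eef_rot: [0.686, -0.182, 0.681, 0.184]
force: [0.4, 1.2, 1.0]
gripper_width: 0.085
```

```bash
python3 plan.py
python3 - <<'E'
from h import *
from fit import proj
T=tcpT()
snap("wrist","w9.png")
for r in ctrl.pinpoint("wrist","lid_knob")[:1]: print("knob",round(r["score"],2),ray("wrist",r["xy"],.105,T).round(4))
snap("side","f.png");a=cv2.resize(cv2.imread("pics/f.png")[200:420,90:370],None,fx=2.8,fy=2.7)
b=cv2.imread("pics/f.png");c,C=camT("side");th=np.linspace(0,2*np.pi,73)
u=((proj(np.c_[.546+.136*np.cos(th),.338+.136*np.sin(th),np.full(73,.083)],c,C)-[90,200])*[2.8,2.7]).round().astype(np.int32);cv2.polylines(a,[u],False,(0,0,255),1)
cv2.imwrite("pics/fc.png",a)
E
```

```text
t 37.5 pos [0.5471 0.3393 0.2435] yaw 30.0 F [0.4 1.2 1. ] w 0.085 q7 -0.42
knob 0.82 [0.549  0.3339 0.105 ]
```

View pics/fc.png

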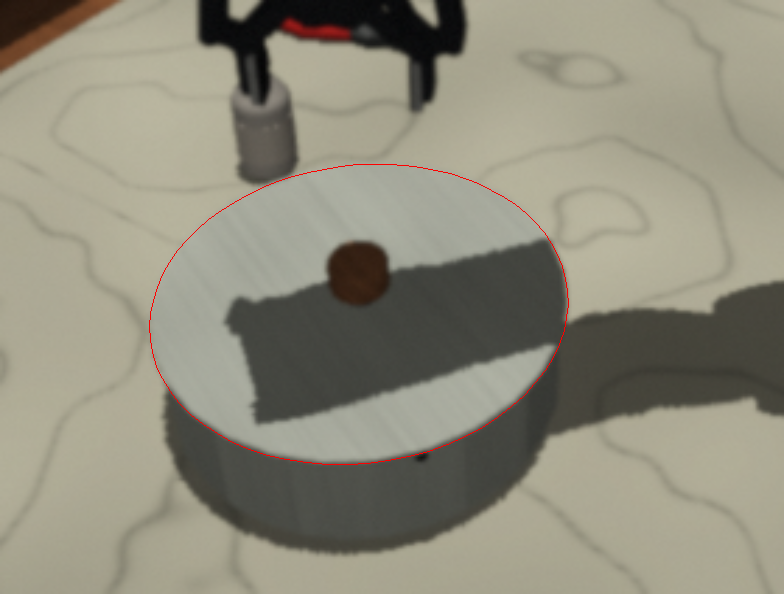

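The lid outline coincides with the ring computed for a level, seated lid centred on the tin, and the gripper is clear. I'm handing in.

```bash
python3 -c "
from rig import ctrl
print(ctrl.hand_in())"
```

```text
the job is handed in; nothing more can be done
None
```

The job is done and handed in at about 37.5 s on the robot's clock; the hand-in gave no verdict.

- **Drums:** Only three drums were present (A, B and D), and all three are home. D on spindle 3 and A on spindle 2 meshed straight away. B on spindle 0 first rested on the tooth ends, then meshed after about 12 degrees of rocking. Each stopped at the expected height for its collar, and the pictures showed all three low in the tin.
- **Lid:** It was pressed down to a hard stop at 38 N, at the height calculated for a seated lid, then released. In the last side picture its edge matched the outline expected for a level lid centred on the tin.
- **Bystanders:** The arm stayed clear of the paint bottle, the jar and the pliers. I did not measure their positions again at the end.

**Checks that disagreed:**
- The wrist camera put the held knob 5 to 7 mm off the gripper's centre, while the side and scene cameras showed about 0 to 3 mm. I went with those two.
- A last wrist reading put the knob about 5 mm from the tin's centre, still inside the 8 mm limit.

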